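Lock the tostonera into the drying dock

TASK

Put the green tostonera away to dry: pull the dock's black push-pull power knob up until it clicks out, slide the tostonera head first fully home into the dock so that it lies flat on the counter there, then push the knob all the way back down so that its bolt locks behind the tostonera's latch. (Its handle starts out of reach under the spice shelf, so it has to be drawn out by its latch first and then taken again by the handle.) Leave the pan, pot and canister where they are.

Things in the scene. Friction and masses are not known exactly. Their poses are not given: they have to be found in the camera images.
- tost_latch (a point): Dark-green snap latch on the closed green plastic tostonera (loose, ~280 g, lying flat; heavy behind the latch: drag it flat rather than lift). Block 24 long (x) x 30 wide (y), 33 to 70 above the counter; point on its centre line, 55 up. x points along the tostonera away from the handle, z up. Head's front edge 24 ahead, head's centre 31 behind, handle grip point 146 behind. (mm)
- tost_head (a point): Centre of the tostonera's square head, 17 mm above the counter: 110 mm long (x from -55 to +55 mm), 100 mm wide (y), 33 mm high. Axes as for the latch.
- tost_handle (a point): Grip point mid-handle, 22 mm above the counter: straight bar 28 mm wide (y), 40 mm high (from the counter up), 110 mm long, from the head's rear edge (60 mm ahead of this point) to its end (51 mm behind). Axes as for the latch. At the start it is under the spice shelf, out of reach.
- dock: Fixed white drying dock. Origin on the counter, mid-bay; x points into the bay (the slide-in direction), z up. mm: bay 116 wide between walls 80 high, x -36 to the stop at x +36; the counter is its floor. Guide wings (50 high) flare the mouth to about 145 at x -71. Clear roof over x -36..36, z 81 to 91. Behind the stop a housing 75 long, 120 high. Knob axis and 10 mm bolt at x -10, y 0.
- dock_home (a point): Where the tostonera's latch centre is when fully home: 12 mm into the dock from its origin along x, 55 mm above the counter; the head's front edge then touches the stop, the handle grip point is 134 mm before the dock's origin. The lowered bolt then stands 5 mm behind the latch; if the tostonera is not home the bolt lands on the latch or blocks its way in. Axes as for the dock.
- knob (a joint): Travel of the push-pull knob (m): 0 = pushed in (bolt tip 57 mm above the counter, in the latch's way), 0.020 = out at its detent (bolt tip at 77 mm, clear of the latch; red band shows on the stem), which is also its stop. A spring detent snaps it to the nearer end when let go. About 8 N moves it over; a straight vertical pull or push.
- knob_grip (a point): Grip point on the vertical axis of the round black knob on the dock's roof. Waist 25 mm, top rim 30 mm in diameter, from 13 mm below this point to its flat top 12 mm above. Moves with the knob: 122 mm above the counter when in, 142 mm when out. Between knob (in) and roof 18 mm are free but for a 24 mm wide, 8 mm high boss round the stem.
- shelf: Fixed wooden spice shelf. Origin on the counter below the middle of its open front edge; x points out of it (the way the tostonera is drawn out), z up. mm: board x -140 to 0, 220 wide, z 60 to 74, four 16 mm corner legs (188 between the front ones), jars on top up to z 150. At the start the tostonera's handle lies under it, its head just outside, about square to the edge.
- pan: Small aluminium frying pan, 180 mm in diameter, 40 mm high, black handle 120 mm long along its x. Origin at the centre of its underside. Leave alone.
- pot: Small steel pot with glass lid, 146 mm in diameter (180 mm over its two grips), 138 mm high over the lid's knob. Origin at the centre of its underside. Leave alone.
- canister: White canister with a wooden twist cap, 84 mm in diameter, 122 mm high. Origin at the centre of its underside. Leave alone.
There are look-alikes about, which are no part of the job. Several things look just like the part that bears tost_latch: the one meant starts farthest to the robot's right.

How it is judged:
By the outcome, as a careful person would: the job done as asked, in the order asked, and still so for the second after the job is handed in, with the robot touching nothing.
It also fails if it takes over 61 s, if anything falls off the work surface, if the arm or the gripper's body presses on something with over 40 N, if the wrist force passes 120 N, or if a joint passes its speed limit or range.

ROBOT

A 7-joint arm with a two-finger parallel gripper is mounted at the origin on the work surface. World frame = base frame: x ahead of the robot, y to its left, z up, the work surface at z = 0. Lengths are in mm, angles in rad, forces in N, time in s.
With the tool pointing down it reaches from about 400 to 875 mm from the base axis. Payload 4.4 kg.
Tool frame: the origin (TCP) lies midway between the tips of the shut fingers; the grasp point (between the pads) lies ctrl.tcp_to_grasp behind it (ctrl.tcp_to_grasp is the distance from the TCP to the grasp point, in mm); z points along the fingers, y is the line along which they close (so a half turn about z gives the same grasp; the last joint's range is limited). The gripper opens to 85 mm and grips with 20 to 120 N. Pads are 22 mm wide; open, the fingers measure 114 mm over their backs; the gripper's body (76 mm by 85 mm) begins 54 mm behind the grasp point. The pads swing forward as they close: fully open they stand 13 mm farther back than shut.
Start: joints at [1.059, 0.628, 0.038, 1.517, -0.027, 0.996, -0.02], TCP at [280.295, -586.475, 231.313] pointing down, gripper open.
Joint ranges: [-3.06, 3.06], [-0.37, 2.12], [-1.25, 1.32], [0.18, 2.47], [-1.1, 4.24], [0.23, 1.98], [-2.94, 2.94]. Speed limits (rad/s): [2.57, 2.57, 3.14, 3.14, 3.14, 3.14, 3.14].

INTERFACE

Orientations are given as [roll, pitch, yaw] about the fixed x, y, z axes, in that order (R = Rz(yaw) Ry(pitch) Rx(roll)).
In Python, from cell import ctrl, get_image, get_calibration, workorder, boxes_of, place_of gives the robot as it stands.
- The arm moves only by the tool play_rows, never from a script. Its argument "series" is a list that holds one entry, the list of rows, each a list of 7 numbers: the shift along the world's x, y, z in cm, then the turn, a rotation vector about the world's x, y, z in degrees, then the closure, from 0 (fully open) to 1 (shut). A call has 1 to 20 rows; each row shifts and turns the commanded pose from where the row before left it; what a row does not reach is not made up. A row lasts 1/8 s, in which the tool goes at most 62.5 mm and 10.7 degrees, less where a joint would pass 70% of its speed; a pose out of reach is approached as far as the arm can. A call with a gripper value outside its range is refused whole. The fingers move at their own pace and stop on an object; the grip force is fixed at half the most. Time passes only in rows, so rows that do not move let the fingers close. It gives the time, the measured TCP pose, the force, the opening and the grip force at its end, in the units of the state.
- ctrl.read_state(): the state, without advancing time (a new reading comes with each control period).
- get_image(name): name is "side" or "top"; returns (picture, depth): 384x512x3 uint8, red, green, blue; 384x512 float32, mm along the optical axis (not along the pixel's ray), 0 where there is no reading.
- get_calibration(name): a dict with "K" (3x3 intrinsics, pixels), "R" (3x3) and "t" (3): a world point X has camera coordinates R X + t. Camera axes: x right, y down, z forward; pixel columns grow to the right and rows downward; lengths in mm; the calibration is good to about 2 mm. A picture is of the moment at which its call begins. get_calibration takes no time and is no camera call.
- workorder.finish_job(): hands the job in; it is judged then, once.
Trained networks look in the newest picture that a camera, given by its name, has taken for a name from the list of things; names that differ only in an ending like _2 or _b are one class to them, and where a whole thing is asked for, a point or a joint stands for the part that bears it (a point fixed in the world has none). Each returns a list of dicts, best first, with "p" (0 to 1); they miss things now and then, are a little off and sometimes report something else, mostly with a low value. They report only what shows in the picture. A call takes as long as a camera call. They do not tell look-alikes from the thing itself.
- boxes_of(target, camera): "pixel" ([column, row] in pixels, amid what is visible of it).
- place_of(target, camera): "pixel" ([column, row] in pixels: a listed point, or the origin of a listed thing).
The state is a dict: "clock": time; "qpos": joint angles; "qd": joint speeds; "tau": joint torques, N m; "eef_pos": TCP position; "tool_rot": TCP orientation; "force": force on the tool from outside, world axes, zero at the start; "torque": the same for the moment, N m; "width": finger opening in mm; "gripper_force": force on a finger pad.
Only numpy, scipy, OpenCV 4.12 (cv2) and the standard library are available. Lean on these libraries where they do the work, as an engineer would, in place of code of your own. Each camera call takes 0.05 s, during which the arm holds its last target. There are 200 camera calls.

## Working session

There is one attempt and no reset: what is moved stays moved. The work goes in short steps, Python scripts to look and compute and a tool call to move; the robot and the scene stay as the last step left them, time stands still between calls to the robot, and variables do not carry over. Pictures are saved under pics/ and viewed, at most 10 in all, crops included, and the job is handed in when it is done.

Besides the shell and the picture viewer there is one more tool, called after "Call:" by a JSON object that holds its "method" and its "body". play_rows: Moves the arm, as the interface text tells. Its arguments: {"type":"object","properties":{"series":{"type":"array"}},"required":["series"]}

```bash
mkdir -p pics; ls; cat > h.py <<'E'
import numpy as np, cv2
from cell import ctrl, get_image, get_calibration, workorder, boxes_of, place_of
def pt(cam,px,z=None,dep=None):
    c=get_calibration(cam);K,R,t=[np.array(c[k],float) for k in("K","R","t")]
    r=np.linalg.inv(K)@[px[0],px[1],1.]
    if z is None:
        u,v=int(round(px[0])),int(round(px[1])); w=dep[max(0,v-1):v+2,max(0,u-1):u+2]; d=np.median(w[w>0])
        return R.T@(r*d-t)
    o=-R.T@t; d=R.T@r
    return o+d*(z-o[2])/d[2]
def save(cam,n,crop=None,s=1):
    im,d=get_image(cam); im=im[:,:,::-1]
    if crop: im=im[crop[1]:crop[3],crop[0]:crop[2]]
    cv2.imwrite(f"pics/{n}.png",cv2.resize(im,None,fx=s,fy=s,interpolation=cv2.INTER_CUBIC)); return d
E
python3 - <<'E'
from h import *
np.set_printoptions(precision=1,suppress=True)
D={c:save(c,c+"0",s=1.5) for c in("top","side")}
for c in D:
  for n,z in dict(tost_latch=55,tost_head=17,tost_handle=22,dock=0,dock_home=55,knob_grip=122,shelf=0,pan=0,pot=0,canister=0).items():
    for r in place_of(n,c): 
        if r["p"]>.3: print(c,n,round(r["p"],2),np.array(r["pixel"]),pt(c,r["pixel"],z))
print(ctrl.read_state(), ctrl.tcp_to_grasp)
E
```

```text
pics
top tost_latch 0.93 [236.8 147. ] [788.5 254.3  55. ]
top tost_latch 0.92 [108.6 247.6] [375.6 749.5  55. ]
top tost_latch 0.74 [173.9 198. ] [575.9 501.   55. ]
top tost_latch 0.44 [312.2 153.4] [767.1 -52.1  55. ]
top tost_head 0.96 [258.4 231.2] [450.2 161.   17. ]
top tost_head 0.96 [117.3 247.7] [374.7 728.9  17. ]
top tost_head 0.71 [230.2 149.3] [787.7 283.4  17. ]
top tost_handle 0.79 [202.3 156. ] [756.2 397.8  22. ]
top tost_handle 0.68 [144.5 243.4] [393.7 618.8  22. ]
top dock 0.7 [378.2 219.9] [ 504.9 -332.3    0. ]
top dock_home 0.9 [387.3 223.4] [ 488.5 -349.8   55. ]
top knob_grip 0.43 [382.1 224.4] [ 481.2 -306.   122. ]
top shelf 0.65 [248.9 223.5] [481.4 200.3   0. ]
top pan 0.84 [306.8 151.6] [787.4 -38.    0. ]
top pot 0.62 [173.5 200.2] [572.6 514.1   0. ]
top canister 0.81 [368. 168.] [ 721.6 -294.4    0. ]
side tost_latch 0.95 [202.1 177.2] [797.2 239.8  55. ]
side tost_latch 0.69 [299.7 200.9] [459.7 111.2  55. ]
side tost_latch 0.69 [180.8 364.7] [368.1 755.4  55. ]
side tost_head 0.73 [293.7 219.9] [442.9 165.   17. ]
side tost_head 0.73 [189.4 360.8] 
[... 376 characters left out ...]
58.3 122.9] [ 488.4 -306.   122. ]
side shelf 0.88 [274.7 223.6] [490.9 207.3   0. ]
side pan 0.56 [253.9 148.5] [792.9 -45.8   0. ]
side pot 0.65 [189.3 266.6] [592.2 514.    0. ]
side canister 0.82 [298.9 127.7] [ 730.4 -268.6    0. ]
side canister 0.55 [358.2 122.6] [ 554.1 -457.3    0. ]
{'clock': 1.1, 'qpos': array([ 1.1,  0.6,  0. ,  1.5, -0. ,  1. , -0. ]), 'qd': array([-0.,  0., -0.,  0., -0., -0., -0.]), 'tau': array([ -0. , -56.3,   1.2, -19.4,   0. ,   0. ,  -0. ]), 'eef_pos': array([ 280.3, -586.5,  231.3]), 'tool_rot': array([-3.1, -0. ,  0.4]), 'force': array([-0.3,  0.8, -0.2]), 'torque': array([0., 0., 0.]), 'gripper_force': 0.0, 'width': 85.48524840522721} 18.700000000000003
```

View pics/top0.png

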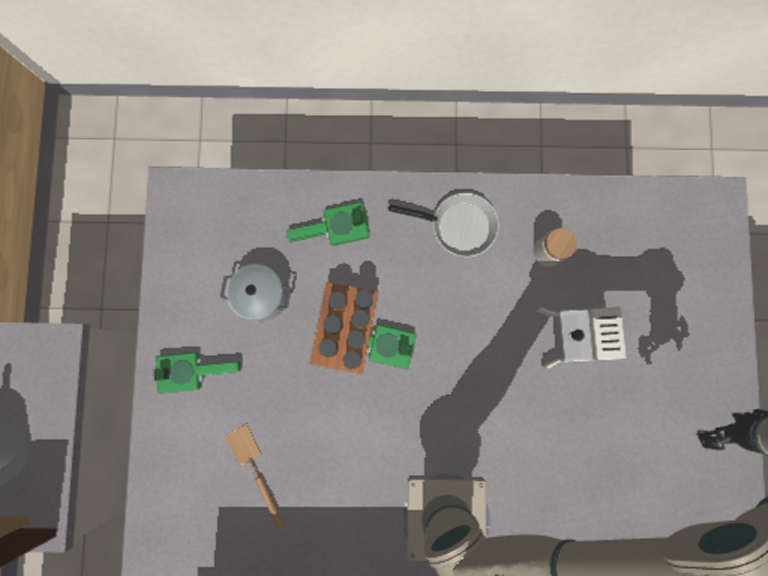

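View pics/side0.png

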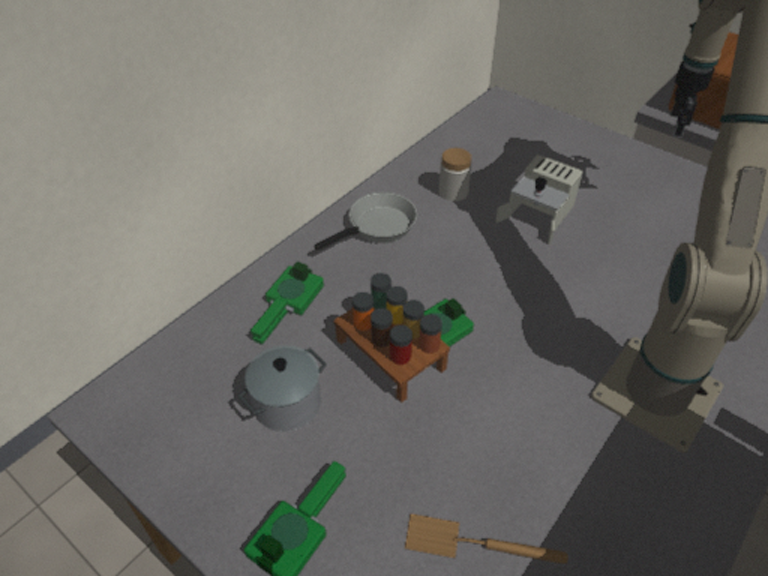

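```bash
python3 - <<'E'
from h import *
np.set_printoptions(precision=1,suppress=True)
a,d=get_image("top"); hsv=cv2.cvtColor(a,cv2.COLOR_RGB2HSV)
c=get_calibration("top");K,R,t=[np.array(c[k],float) for k in("K","R","t")]
v,u=np.mgrid[:384,:512]
P=(np.stack([u,v,np.ones_like(u)],-1)@np.linalg.inv(K).T*d[...,None]-t)@R
def rect(m,n):
    q=P[m][:,:2].astype(np.float32); r=cv2.minAreaRect(q); print(n,m.sum(),np.array(r[0]),np.array(r[1]),r[2],"mean",P[m].mean(0)); return r
H,S,V=hsv[...,0],hsv[...,1],hsv[...,2]
win=lambda x0,x1,y0,y1:(u>=x0)&(u<x1)&(v>=y0)&(v<y1)&(d>0)
g=win(240,290,205,255)&(H>45)&(H<80)&(S>100)
rect(g,"green all"); rect(g&(P[...,2]<42),"head"); rect(g&(P[...,2]>55),"latch")
w=win(355,425,200,250)
rect(w&(P[...,2]>112)&(P[...,0]>0)&(u>392),"housing"); rect(w&(abs(P[...,2]-91)<7)&(V>100),"roof")
rect(w&(V<60)&(P[...,2]>110)&(u<395),"knob"); rect(w&(P[...,2]>20),"dock all")
z=P[...,2]; print("counter z",np.median(z[win(300,340,220,240)]))
rect(win(200,262,180,255)&(abs(z-67)<12)&(H<15)&(S>100),"shelf")
A=cv2.resize(a[200:255,235:295,::-1],None,fx=6,fy=6,interpolation=2);B=cv2.resize(a[195:250,355:425,::-1],None,fx=6,fy=6,interpolation=2)
cv2.imwrite("pics/c1.png",np.hstack([A,B]))
E
```

```text
green all 408 [453.4 155.1] [116.4  97.1] 77.64628601074219 mean [451.4 151.7  33.6]
head 396 [453.3 154.7] [115.5  97.1] 77.64628601074219 mean [451.5 151.8  32.8]
latch 7 [438.8 115.1] [15.4 30.7] 40.41714096069336 mean [437.2 117.3  70.6]
housing 685 [ 492.2 -397.3] [131.8  76.6] 4.31204891204834 mean [ 491.6 -396.2  119.8]
roof 603 [ 486.6 -326.1] [132.3  77.1] 4.982562065124512 mean [ 486.1 -325.4   90.6]
knob 38 [ 488.  -313.3] [19.  23.9] 1.165749430656433 mean [ 487.  -311.7  131.6]
dock all 1494 [ 487.6 -343.7] [160.  184.4] 4.068493366241455 mean [ 488.7 -355.9  103.7]
counter z -0.09455977631593723
shelf 937 [499.2 277.7] [138.6 218.5] 80.04651641845703 mean [494.  286.4  73.3]
```

View pics/c1.png

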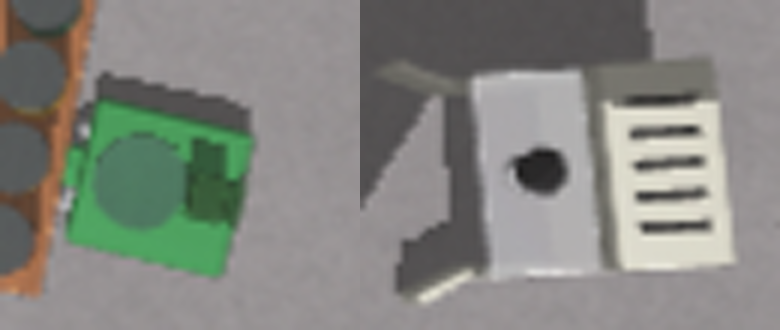

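```bash
python3 - <<'E'
from h import *
np.set_printoptions(precision=1,suppress=True)
for cam,(x0,x1,y0,y1) in dict(top=(240,290,205,255),side=(285,320,190,235)).items():
    a,d=get_image(cam)
    c=get_calibration(cam);K,R,t=[np.array(c[k],float) for k in("K","R","t")]
    v,u=np.mgrid[:384,:512]
    P=(np.stack([u,v,np.ones_like(u)],-1)@np.linalg.inv(K).T*d[...,None]-t)@R
    X,Y,Z=P[...,0],P[...,1],P[...,2]
    w=(u>=x0)&(u<x1)&(v>=y0)&(v<y1)&(d>0)
    for n,m in dict(latch=w&(Z>63)&(Z<78)&(Y<140)&(X<475),head=w&(abs(Z-33)<3)&(a[...,1]>a[...,0]+25)).items():
        q=P[m]; r=cv2.minAreaRect(q[:,:2].astype(np.float32)); print(cam,n,m.sum(),np.array(r[0]),np.array(r[1]),r[2],q.mean(0))
    if cam=="side":
        for n,m in dict(knob=(Z>105)&(Z<140)&(abs(X-490)<30)&(abs(Y+315)<30)&(a.max(-1)<70),roof=(abs(Z-91)<3)&(abs(X-490)<90)&(abs(Y+325)<60),hous=(abs(Z-120)<3)&(abs(X-490)<90)&(abs(Y+397)<60)).items():
            q=P[m&(d>0)]; r=cv2.minAreaRect(q[:,:2].astype(np.float32)); print(cam,n,len(q),np.array(r[0]),np.array(r[1]),r[2],q.mean(0))
E
```

```text
top latch 46 [444.7 120.1] [27.5 23.4] 0.42173025012016296 [444.6 119.3  69.8]
top head 342 [452.3 155. ] [117.5  99.3] 78.05906677246094 [451.7 152.   33.2]
side latch 60 [442.8 122.9] [25.7 31.7] 82.16609954833984 [441.9 123.5  67.3]
side head 248 [446.1 143. ] [87.5 99.2] 75.97378540039062 [434.5 143.5  32.7]
side knob 54 [ 483.2 -310.4] [26.4 29.9] 8.184423446655273 [ 482.3 -307.4  127. ]
side roof 268 [ 483.6 -323.8] [134.3  87. ] 7.220381736755371 [ 479.8 -323.6   90.3]
side hous 231 [ 490.  -392.6] [127.8  78.8] 7.787614345550537 [ 491.6 -391.3  119.2]
```

Call:
{"method": "play_rows", "body": {"series": [[[2.05, 2.75, 0, 0, 0, 7.2, 0], [2.05, 2.75, 0, 0, 0, 7.2, 0], [2.05, 2.75, 0, 0, 0, 7.2, 0], [2.05, 2.75, 0, 0, 0, 7.2, 0], [2.05, 2.75, 0, 0, 0, 7.2, 0], [2.05, 2.75, 0, 0, 0, 7.2, 0], [2.05, 2.75, 0, 0, 0, 7.2, 0], [2.05, 2.75, 0, 0, 0, 7.2, 0], [2.05, 2.75, 0, 0, 0, 7.2, 0], [2.05, 2.75, 0, 0, 0, 7.2, 0], [0, 0, -3, 0, 0, 0, 0.2], [0, 0, 0, 0, 0, 0, 0.2]]]}}

```text
clock: 2.75
eef_pos: [483.8, -310.7, 199.7]
tool_rot: [-3.138, -0.002, 1.703]
force: [0.4, 0.6, -0.2]
width: 68.1
gripper_force: 0.0
```

```bash
python3 - <<'E'
from h import *
save("side","s1",(310,60,410,160),6)
E
```

```text
(no output)
```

View pics/s1.png

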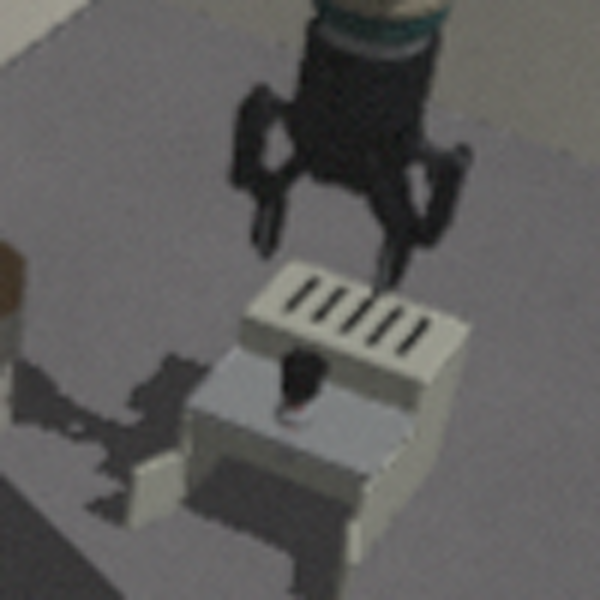

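Call:
{"method": "play_rows", "body": {"series": [[[0.15, -0.05, -2.4, 0, 0, -2.6, 0.2], [0, 0, -2.4, 0, 0, 0, 0.2], [0, 0, -2.4, 0, 0, 0, 0.2], [0, 0, -2.4, 0, 0, 0, 0.2], [0, 0, 0, 0, 0, 0, 0.4], [0, 0, 0, 0, 0, 0, 1], [0, 0, 0, 0, 0, 0, 1], [0, 0, 0, 0, 0, 0, 1], [0, 0, 0, 0, 0, 0, 1]]]}}

```text
clock: 3.92
eef_pos: [485.3, -313.0, 107.0]
tool_rot: [-3.139, 0.001, 1.656]
force: [-4.3, 0.1, 5.4]
width: 27.1
gripper_force: 58.6
```

Call:
{"method": "play_rows", "body": {"series": [[[0, 0, 0.5, 0, 0, 0, 1], [0, 0, 0.5, 0, 0, 0, 1], [0, 0, 0.5, 0, 0, 0, 1], [0, 0, 0.5, 0, 0, 0, 1], [0, 0, 0.2, 0, 0, 0, 1], [0, 0, 0, 0, 0, 0, 1]]]}}

```text
clock: 4.68
eef_pos: [485.3, -312.8, 127.3]
tool_rot: [-3.139, 0.0, 1.656]
force: [-5.2, -4.2, -3.7]
width: 27.1
gripper_force: 60.6
```

Call:
{"method": "play_rows", "body": {"series": [[[0, 0, 0, 0, 0, 0, 0.2], [0, 0, 0, 0, 0, 0, 0.2], [0, 0, 0, 0, 0, 0, 0.2], [0, 0, 3, 0, 0, 0, 0.2], [0, 0, 5, 0, 0, 0, 0.2], [-0.42, 4.34, 0, 0, 0, -1.76, 0.3], [-0.42, 4.34, 0, 0, 0, -1.76, 0.3], [-0.42, 4.34, 0, 0, 0, -1.76, 0.3], [-0.42, 4.34, 0, 0, 0, -1.76, 0.3], [-0.42, 4.34, 0, 0, 0, -1.76, 0.3], [-0.42, 4.34, 0, 0, 0, -1.76, 0.3], [-0.42, 4.34, 0, 0, 0, -1.76, 0.3], [-0.42, 4.34, 0, 0, 0, -1.76, 0.3], [-0.42, 4.34, 0, 0, 0, -1.76, 0.3], [-0.42, 4.34, 0, 0, 0, -1.76, 0.3], [0, 0, 0, 0, 0, 0, 0.3]]]}}

```text
clock: 6.68
eef_pos: [444.7, 126.7, 207.9]
tool_rot: [3.141, -0.003, 1.357]
force: [-0.3, -0.7, 0.4]
width: 59.7
gripper_force: 0.0
```

```bash
python3 - <<'E'
from h import *
save("side","s2",(250,90,400,240),4)
E
```

```text
(no output)
```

View pics/s2.png

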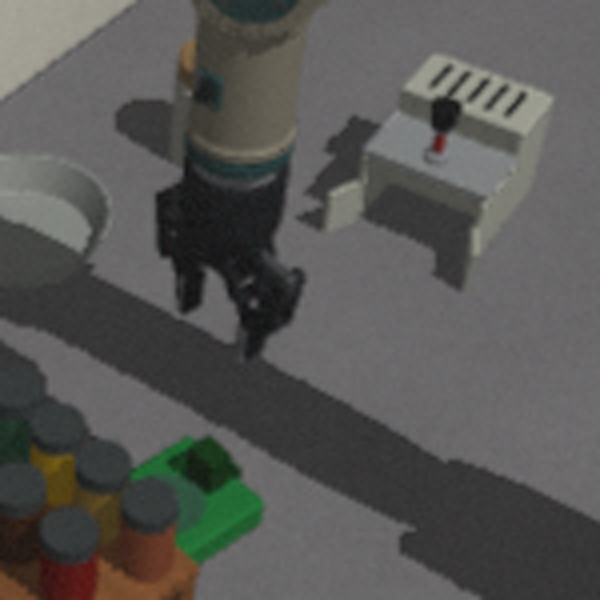

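Call:
{"method": "play_rows", "body": {"series": [[[-0.1, -0.55, -4.2, 0, 0, -0.3, 0.3], [0, 0, -4.2, 0, 0, 0, 0.3], [0, 0, -4.2, 0, 0, 0, 0.3], [0, 0, -3.2, 0, 0, 0, 0.3], [0, 0, -0.6, 0, 0, 0, 0.3], [0, 0, 0, 0, 0, 0, 0.3], [0, 0, 0, 0, 0, 0, 0.5], [0, 0, 0, 0, 0, 0, 1], [0, 0, 0, 0, 0, 0, 1], [0, 0, 0, 0, 0, 0, 1]]]}}

```text
clock: 7.98
eef_pos: [444.5, 116.6, 44.7]
tool_rot: [3.14, -0.001, 1.345]
force: [-0.5, -0.2, 7.8]
width: 28.7
gripper_force: 59.7
```

Call:
{"method": "play_rows", "body": {"series": [[[0, 0, 0.1, 0, 0, 0, 1], [-0.15, -0.7, 0, 0, 0, 0, 1], [-0.3, -1.35, 0, 0, 0, 0, 1], [-0.3, -1.35, 0, 0, 0, 0, 1], [-0.3, -1.35, 0, 0, 0, 0, 1], [-0.3, -1.35, 0, 0, 0, 0, 1], [-0.3, -1.35, 0, 0, 0, 0, 1], [-0.3, -1.35, 0, 0, 0, 0, 1], [-0.3, -1.35, 0, 0, 0, 0, 1]]]}}

```text
clock: 9.1
eef_pos: [421.6, 15.3, 44.7]
tool_rot: [3.14, -0.003, 1.345]
force: [-1.7, 10.0, 27.2]
width: 29.0
gripper_force: 66.0
```

Call:
{"method": "play_rows", "body": {"series": [[[0, 0, 0.15, 0, 0, 0, 1], [0, 0, 0.1, 0, 0, 0, 1], [0, 0, 0, 0, 0, 0, 1]]]}}

```text
clock: 9.48
eef_pos: [421.0, 14.6, 46.6]
tool_rot: [-3.141, 0.001, 1.344]
force: [0.4, -0.5, -2.1]
width: 29.2
gripper_force: 61.8
```

Good. Continue, turning toward the dock's axis.

Call:
{"method": "play_rows", "body": {"series": [[[0.4, -1.0, 0, 0, 0, 1.3, 1], [0.54, -1.35, 0, 0, 0, 1.95, 1], [0.54, -1.35, 0, 0, 0, 1.95, 1], [0.54, -1.35, 0, 0, 0, 1.95, 1], [0.54, -1.35, 0, 0, 0, 1.95, 1], [0.54, -1.35, 0, 0, 0, 1.95, 1], [0.54, -1.35, 0, 0, 0, 1.95, 1], [0.54, -1.35, 0, 0, 0, 1.95, 1], [0.54, -1.35, 0, 0, 0, 1.95, 1], [0, 0, 0, 0, 0, 0, 1]]]}}

```text
clock: 10.72
eef_pos: [468.6, -104.9, 46.5]
tool_rot: [-3.141, 0.001, 1.637]
force: [-0.1, -0.1, -2.7]
width: 29.2
gripper_force: 61.8
```

Call:
{"method": "play_rows", "body": {"series": [[[0, 0, 0, 0, 0, 0, 0.3], [0, 0, 0, 0, 0, 0, 0.3], [0, 0, 0, 0, 0, 0, 0.3], [0, 0, 5, 0, 0, 0, 0.3], [0, 0, 6, 0, 0, 0, 0.3], [-0.2, 4.8, 4, 0, 0, 0, 0.3], [-0.3, 4.8, 0, 0, 0, 0, 0.3], [-0.3, 4.8, 0, 0, 0, 0, 0.3], [0, 0, 0, 0, 0, 0, 0.3], [0, 0, 0, 0, 0, 0, 0.3]]]}}

```text
clock: 11.98
eef_pos: [460.2, 40.7, 196.7]
tool_rot: [-3.141, 0.001, 1.64]
force: [-0.2, 0.9, 0.1]
width: 59.6
gripper_force: 0.0
```

```bash
cat > meas.py <<'E'
from h import *
np.set_printoptions(precision=1,suppress=True)
for cam in("top","side"):
    a,d=get_image(cam); a=a.astype(int)
    c=get_calibration(cam);K,R,t=[np.array(c[k],float) for k in("K","R","t")]
    v,u=np.mgrid[:384,:512]
    P=(np.stack([u,v,np.ones_like(u)],-1)@np.linalg.inv(K).T*d[...,None]-t)@R
    X,Y,Z=P[...,0],P[...,1],P[...,2]
    w=(d>0)&(X>350)&(X<600)&(Y<150)&(Y>-320)&(a[...,1]>a[...,0]+20)&(a[...,1]>a[...,2]+12)
    w0=w
    lat=w&(Z>62)&(Z<74)
    hd=w&(abs(Z-33)<3.5); ha=w&(abs(Z-40)<3)&(Y>P[lat][:,1].mean()+92 if lat.any() else w)
    for n,m in dict(latch=lat,head=hd,handle=ha).items():
        if m.sum()>4:
            q=P[m]; r=cv2.minAreaRect(q[:,:2].astype(np.float32)); print(cam,n,m.sum(),np.array(r[0]),np.array(r[1]),round(r[2],1),q.mean(0))
            if n=="handle": f=cv2.fitLine(q[:,:2].astype(np.float32),2,0,.01,.01).ravel(); print(" line",f, "ang",np.degrees(np.arctan2(-abs(f[1]),-f[0]*np.sign(f[1]))))
    print(cam,"px",u[w].min(),v[w].min(),u[w].max(),v[w].max())
    for n,z in dict(tost_latch=55,tost_handle=22).items():
        for r in place_of(n,cam):
            p=pt(cam,r["pixel"],z)
            if -320<p[1]<150 and r["p"]>.3: print(cam,n,round(r["p"],2),np.array(r["pixel"]),p)
E
python3 - <<'E'
import meas
from h import save
save("side","s3",(240,90,400,240),4)
E
```

```text
top head 18 [473.1 -13.7] [ 30.6 221.9] 12.2 [456.9  60.5  33.9]
top handle 46 [476.1 -12. ] [ 30.  215.9] 13.1 [457.1  67.7  39.7]
 line [  0.3  -1.  457.1  67.7] ang -74.96406
top px 275 216 328 233
top tost_handle 0.51 [287.1 229.2] [460.  45.  22.]
side head 316 [458.9  -9.6] [ 97.7 222.4] 4.1 [458.1 -36.4  32.7]
side handle 115 [450.1  -6.9] [206.1  43. ] 83.2 [455.   40.6  39.2]
 line [  0.   -1.  455.   40.6] ang -88.835785
side px 300 165 344 210
side tost_latch 0.87 [326.9 165.5] [484.2 -94.9  55. ]
side tost_handle 0.85 [310. 198.] [455.1  51.4  22. ]
```

View pics/s3.png

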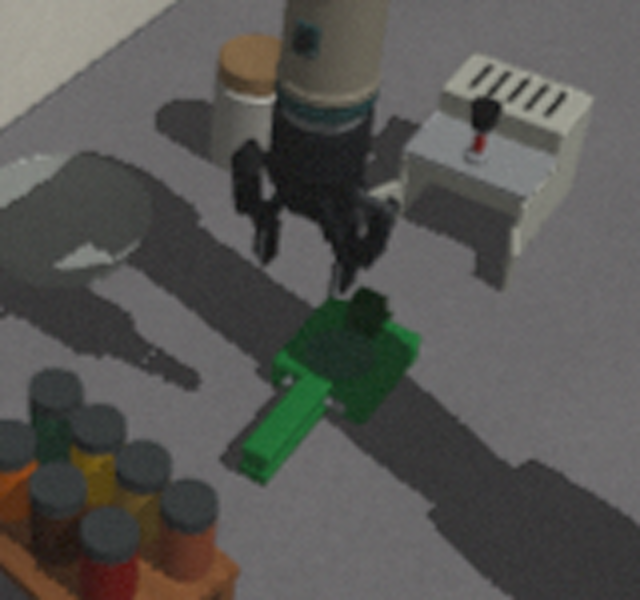

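Call:
{"method": "play_rows", "body": {"series": [[[0, 0.1, -5, 0, 0, 0, 0.2], [0, 0, -5, 0, 0, 0, 0.2], [0, 0, -5, 0, 0, 0, 0.2], [0, 0, -3, 0, 0, 0, 0.2], [0, 0, -0.8, 0, 0, 0, 0.2], [0, 0, 0, 0, 0, 0, 0.4], [0, 0, 0, 0, 0, 0, 0.7], [0, 0, 0, 0, 0, 0, 1], [0, 0, 0, 0, 0, 0, 1], [0, 0, 0, 0, 0, 0, 1]]]}}

```text
clock: 13.58
eef_pos: [461.1, 41.9, 10.2]
tool_rot: [3.14, -0.0, 1.639]
force: [-1.3, 0.2, 4.2]
width: 27.4
gripper_force: 59.3
```

```bash
python3 - <<'E'
from h import *
np.set_printoptions(precision=2,suppress=True)
s=ctrl.read_state(); print(s["eef_pos"],np.degrees(s["tool_rot"]),s["force"])
# head outline & dock by depth, top camera
a,d=get_image("top"); c=get_calibration("top");K,R,t=[np.array(c[k],float) for k in("K","R","t")]
v,u=np.mgrid[:384,:512]
P=(np.stack([u,v,np.ones_like(u)],-1)@np.linalg.inv(K).T*d[...,None]-t)@R
X,Y,Z=P[...,0],P[...,1],P[...,2]
w=(d>0)&(X>380)&(X<560)&(Y<0)&(Y>-170)
for n,m in dict(head=w&(Z>29)&(Z<37)&(Y<-25),latch=w&(Z>62)&(Z<76)&(Y<-80)&(Y>-130)).items():
    q=P[m]
    if len(q)<5: print(n,len(q)); continue
    r=cv2.minAreaRect(q[:,:2].astype(np.float32)); print(n,len(q),np.array(r[0]),np.array(r[1]),r[2],q.mean(0))
# symmetric edge midpoints per Y slice for head
for n,lo,hi,ys in(("head",25,37,range(-125,-40,12)),("dock",84,96,range(-355,-290,10)),("hous",114,126,range(-425,-370,10)),("wings",30,60,range(-295,-255,8))):
    o=[]
    for y in ys:
        m=(d>0)&(abs(Y-y)<6)&(Z>lo)&(Z<hi)&(X>390)&(X<590)
        if m.sum()>3: o.append((y,X[m].min(),X[m].max(),(X[m].min()+X[m].max())/2))
    print(n);print(np.array(o))
a2=cv2.resize(a[185:255,285:425,::-1],None,fx=5,fy=5,interpolation=2);cv2.imwrite("pics/t4.png",a2)
E
```

```text
[461.07  41.95  10.17] [179.88  -0.01  93.89] [-1.25  0.23  4.24]
head 41 [512.68 -92.27] [66.06 18.27] 76.53579711914062 [509.78 -96.48  33.32]
latch 0
head
[[-125.    499.43  515.62  507.53]
 [-113.    499.04  519.88  509.46]
 [-101.    502.98  519.45  511.21]
 [ -89.    507.29  515.15  511.22]
 [ -77.    506.67  515.04  510.86]
 [ -65.    510.51  514.71  512.61]]
dock
[[-355.    423.16  554.66  488.91]
 [-345.    422.99  550.77  486.88]
 [-335.    422.8   550.63  486.72]
 [-325.    422.72  550.6   486.66]
 [-315.    437.96  550.55  494.26]
 [-305.    453.12  550.38  501.75]
 [-295.    472.16  550.38  511.27]]
hous
[[-425.    428.04  557.29  492.66]
 [-415.    427.9   557.39  492.64]
 [-405.    427.75  556.78  492.26]
 [-395.    427.56  557.09  492.32]
 [-385.    427.45  556.67  492.06]
 [-375.    427.39  556.62  492.  ]]
wings
[[-287.    541.83  549.45  545.64]
 [-279.    545.06  549.45  547.25]
 [-271.    546.07  553.42  549.75]
 [-263.    548.52  557.06  552.79]]
```

View pics/t4.png

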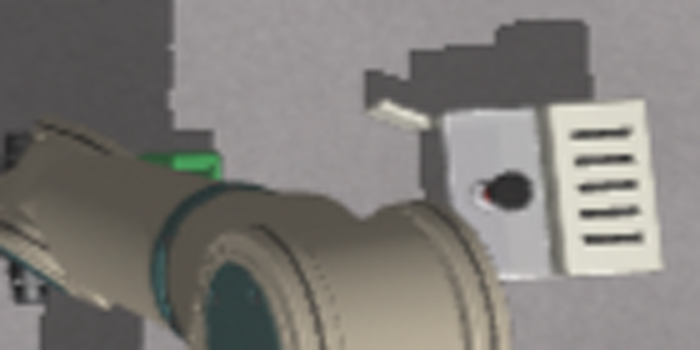

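Call:
{"method": "play_rows", "body": {"series": [[[0, 0, 0.15, 0, 0, 0.6, 1], [0, -0.8, 0, 0, 0, 0, 1], [0.05, -1.5, 0, 0, 0, 0, 1], [0.1, -1.5, 0, 0, 0, 0, 1], [0.1, -1.5, 0, 0, 0, 0, 1], [0.1, -1.5, 0, 0, 0, 0, 1], [0.1, -1.5, 0, 0, 0, 0, 1], [0.1, -1.5, 0, 0, 0, 0, 1], [0.1, -1.5, 0, 0, 0, 0, 1], [0, 0, 0, 0, 0, 0, 1]]]}}

```text
clock: 14.88
eef_pos: [466.8, -73.3, 10.2]
tool_rot: [-3.141, 0.001, 1.646]
force: [-0.1, 0.3, -1.1]
width: 27.2
gripper_force: 59.1
```

```bash
python3 - <<'E'
from h import *
np.set_printoptions(precision=2,suppress=True)
save("side","s5",(280,80,400,200),5)
E
```

```text
(no output)
```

View pics/s5.png

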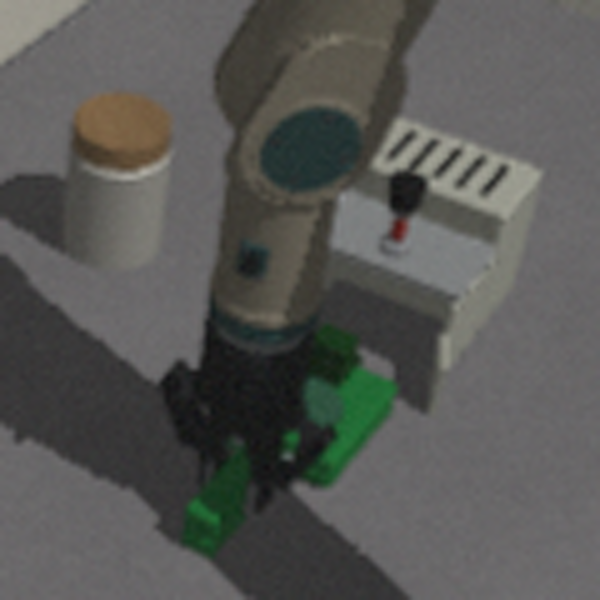

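Call:
{"method": "play_rows", "body": {"series": [[[0.1, -1.2, 0, 0, 0, 0, 1], [0.1, -1.2, 0, 0, 0, 0, 1], [0.09, -1.2, 0, 0, 0, 0, 1], [0.09, -1.2, 0, 0, 0, 0, 1], [0.09, -1.2, 0, 0, 0, 0, 1], [0.09, -1.2, 0, 0, 0, 0, 1], [0, 0, 0, 0, 0, 0, 1]]]}}

```text
clock: 15.8
eef_pos: [472.5, -144.7, 10.2]
tool_rot: [-3.141, 0.001, 1.647]
force: [-0.2, -0.1, -1.0]
width: 27.1
gripper_force: 59.0
```

Call:
{"method": "play_rows", "body": {"series": [[[0.08, -1.0, 0, 0, 0, 0, 1], [0.08, -1.0, 0, 0, 0, 0, 1], [0.08, -1.0, 0, 0, 0, 0, 1], [0.06, -0.8, 0, 0, 0, 0, 1], [0, 0, 0, 0, 0, 0, 1]]]}}

```text
clock: 16.42
eef_pos: [475.6, -182.2, 10.2]
tool_rot: [-3.142, 0.001, 1.648]
force: [-0.5, -0.2, -1.5]
width: 27.2
gripper_force: 59.1
```

Now creep in to contact with the stop.

Call:
{"method": "play_rows", "body": {"series": [[[0.03, -0.4, 0, 0, 0, 0, 1], [0.03, -0.3, 0, 0, 0, 0, 1], [0, 0, 0, 0, 0, 0, 1]]]}}

```text
clock: 16.8
eef_pos: [476.3, -188.3, 10.3]
tool_rot: [3.142, 0.0, 1.65]
force: [0.3, -0.5, -0.6]
width: 27.2
gripper_force: 59.0
```

Call:
{"method": "play_rows", "body": {"series": [[[0.03, -0.3, 0, 0, 0, 0, 1], [0.02, -0.3, 0, 0, 0, 0, 1], [0, 0, 0, 0, 0, 0, 1]]]}}

```text
clock: 17.18
eef_pos: [476.5, -193.0, 10.2]
tool_rot: [-3.141, -0.001, 1.651]
force: [-1.4, 4.0, -0.6]
width: 27.1
gripper_force: 59.1
```

Call:
{"method": "play_rows", "body": {"series": [[[0.02, -0.2, 0, 0, 0, 0, 1], [0.01, -0.2, 0, 0, 0, 0, 1], [0, 0, 0, 0, 0, 0, 1]]]}}

```text
clock: 17.55
eef_pos: [476.1, -193.1, 10.2]
tool_rot: [-3.141, -0.006, 1.654]
force: [-2.9, 12.0, 2.1]
width: 27.3
gripper_force: 59.5
```

Call:
{"method": "play_rows", "body": {"series": [[[0, 0.1, 0, 0, 0, 0, 0.3], [0, 0, 0, 0, 0, 0, 0.2], [0, 0, 0, 0, 0, 0, 0.2], [0, 0, 4, 0, 0, 0, 0.2], [0, 0, 5, 0, 0, 0, 0.2], [0, 0.5, 6, 0, 0, 0, 1], [0, 0, 6, 0, 0, 0, 1], [0, 0, 0, 0, 0, 0, 1]]]}}

```text
clock: 18.55
eef_pos: [480.0, -192.9, 224.8]
tool_rot: [3.133, 0.004, 1.649]
force: [0.5, -1.0, -0.8]
width: 13.7
gripper_force: 0.0
```

```bash
python3 - <<'E'
from h import *
np.set_printoptions(precision=1,suppress=True)
d=save("side","s6",(300,80,400,180),6)
for cam in("side","top"):
  a,d=get_image(cam)
  for n,z in dict(tost_latch=55,tost_handle=22,tost_head=17,knob_grip=142).items():
    for r in place_of(n,cam):
        p=pt(cam,r["pixel"],z)
        if p[1]<-50 and r["p"]>.2: print(cam,n,round(r["p"],2),p)
E
```

```text
side tost_latch 0.97 [ 500.4 -329.6   55. ]
side tost_handle 0.72 [ 468.  -185.4   22. ]
side tost_head 0.77 [ 473.6 -283.1   17. ]
side knob_grip 0.61 [ 490.9 -301.5  142. ]
top tost_handle 0.75 [ 472.3 -187.2   22. ]
```

View pics/s6.png

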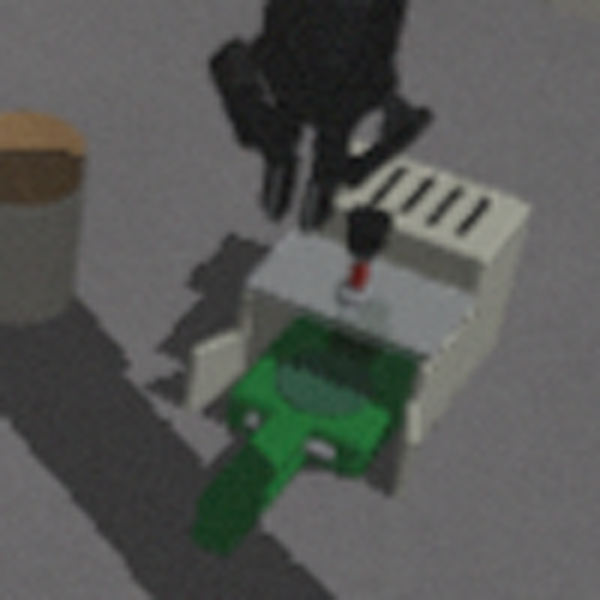

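Call:
{"method": "play_rows", "body": {"series": [[[0.2, -4, 0, 0, 0, 0, 1], [0.2, -4, 0, 0, 0, 0, 1], [0.2, -4, -2, 0, 0, 0, 1], [0, 0, -3, 0, 0, 0, 1], [0, 0, 0, 0, 0, 0, 1]]]}}

```text
clock: 19.73
eef_pos: [481.2, -311.5, 168.2]
tool_rot: [-3.138, -0.003, 1.65]
force: [0.5, 0.3, 0.5]
width: -0.1
gripper_force: 0.0
```

Call:
{"method": "play_rows", "body": {"series": [[[0.4, -0.1, -1.0, 0, 0, 0, 1], [0, 0, -0.6, 0, 0, 0, 1], [0, 0, -0.6, 0, 0, 0, 1], [0, 0, -0.6, 0, 0, 0, 1], [0, 0, -0.5, 0, 0, 0, 1], [0, 0, -0.3, 0, 0, 0, 1], [0, 0, 0, 0, 0, 0, 1]]]}}

```text
clock: 20.6
eef_pos: [486.8, -313.1, 134.2]
tool_rot: [-3.141, 0.0, 1.65]
force: [0.7, -0.5, -0.1]
width: 0.2
gripper_force: 0.0
```

Call:
{"method": "play_rows", "body": {"series": [[[0, 0, -0.2, 0, 0, 0, 1], [0, 0, -0.2, 0, 0, 0, 1], [0, 0, 0, 0, 0, 0, 1]]]}}

```text
clock: 20.98
eef_pos: [487.0, -313.2, 133.8]
tool_rot: [-3.141, 0.003, 1.65]
force: [-7.6, 2.9, 28.5]
width: -0.2
gripper_force: 14.1
```

Knob is at its bottom stop. Retreat and verify.

Call:
{"method": "play_rows", "body": {"series": [[[0, 0, 1, 0, 0, 0, 1], [0, 0, 4, 0, 0, 0, 1], [0, 0, 5, 0, 0, 0, 1], [-3, 4, 3, 0, 0, 0, 1], [-3, 5, 0, 0, 0, 0, 1], [0, 5, 0, 0, 0, 0, 1], [0, 5, 0, 0, 0, 0, 1], [0, 0, 0, 0, 0, 0, 1]]]}}

```text
clock: 21.98
eef_pos: [427.1, -119.3, 260.9]
tool_rot: [3.141, -0.0, 1.657]
force: [-0.1, -0.2, 0.6]
width: -0.1
gripper_force: 0.0
```

```bash
python3 - <<'E'
from h import *
np.set_printoptions(precision=1,suppress=True)
a,d=get_image("side"); b,e=get_image("top")
A=cv2.resize(a[80:180,300:400,::-1],(400,400),interpolation=2);B=cv2.resize(b[180:260,330:410,::-1],(400,400),interpolation=2)
cv2.imwrite("pics/s7.png",np.hstack([A,B]))
for cam in("side","top"):
  for n,z in dict(tost_latch=55,tost_handle=22,knob_grip=122).items():
    for r in place_of(n,cam):
        p=pt(cam,r["pixel"],z)
        if p[1]<-100 and r["p"]>.2: print(cam,n,round(r["p"],2),p)
c=get_calibration("top");K,R,t=[np.array(c[k],float) for k in("K","R","t")]
v,u=np.mgrid[:384,:512];P=(np.stack([u,v,np.ones_like(u)],-1)@np.linalg.inv(K).T*e[...,None]-t)@R
m=(e>0)&(abs(P[...,0]-486)<14)&(abs(P[...,1]+313)<14); print("knob top z",np.percentile(P[m][:,2],95))
E
```

```text
side tost_latch 0.59 [ 489.8 -328.6   55. ]
side tost_latch 0.26 [ 459.2 -244.8   55. ]
side tost_handle 0.56 [ 473.6 -174.3   22. ]
side knob_grip 0.54 [ 496.3 -306.7  122. ]
top tost_latch 0.66 [ 491.1 -341.5   55. ]
top tost_handle 0.8 [ 478.6 -178.8   22. ]Traceback (most recent call last):
  File "<stdin>", line 13, in <module>
    return _quantile_unchecked(
        a, q, axis, out, overwrite_input, method, keepdims, weights)
    return _ureduce(a,
                    func=_quantile_ureduce_func,
    ...<5 lines>...
                    overwrite_input=overwrite_input,
                    method=method)
    r = func(a, **kwargs)
    result = _quantile(arr,
                       quantiles=q,
    ...<2 lines>...
                       out=out,
                       weights=wgt)
    slices_having_nans = np.isnan(arr[-1, ...])
                                  ~~~^^^^^^^^^
IndexError: index -1 is out of bounds for axis 0 with size 0
```

View pics/s7.png

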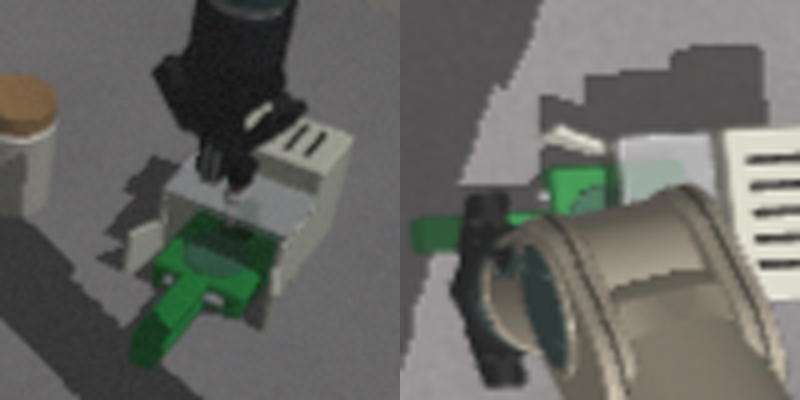

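Call:
{"method": "play_rows", "body": {"series": [[[-1, 5.5, 0, 0, 0, 0, 1], [-1, 5.5, 0, 0, 0, 0, 1], [0, 5.5, 0, 0, 0, 0, 1], [0, 5.5, 0, 0, 0, 0, 1], [0, 5.5, 0, 0, 0, 0, 1], [0, 0, 0, 0, 0, 0, 1]]]}}

```text
clock: 23.12
eef_pos: [406.7, 157.1, 260.9]
tool_rot: [3.14, -0.004, 1.658]
force: [0.4, -0.9, 0.1]
width: 0.0
gripper_force: 0.0
```

```bash
cat > chk.py <<'E'
from h import *
np.set_printoptions(precision=1,suppress=True)
O=np.array([486.1,-322.8]); ax=np.array([.078,-.997]); ay=np.array([.997,.078])
for cam in("side","top"):
  a,d=get_image(cam); a=a.astype(int)
  c=get_calibration(cam);K,R,t=[np.array(c[k],float) for k in("K","R","t")]
  v,u=np.mgrid[:384,:512];P=(np.stack([u,v,np.ones_like(u)],-1)@np.linalg.inv(K).T*d[...,None]-t)@R
  Z=P[...,2]; s=(P[...,:2]-O)@ax; l=(P[...,:2]-O)@ay
  m=(d>0)&(abs(s+10)<16)&(abs(l)<16); print(cam,"knob col z max/95%",Z[m].max(),np.percentile(Z[m],95))
  m=(d>0)&(abs(s+10)<25)&(abs(l)<25)&(Z>80)&(a[...,0]>a[...,1]+50); print(" red px",m.sum(),P[m].mean(0) if m.any() else "")
  g=(d>0)&(a[...,1]>a[...,0]+20)&(s>-230)&(s<-20)&(abs(l)<60)
  h=g&(s<-95)&(Z>34)&(Z<46); print(" handle top s",s[h].min(),s[h].max()," l mean",l[h].mean())
  h=g&(abs(Z-33)<4)&(abs(l)>22); print(" head top rear s",np.percentile(s[h],[0,2,5]),"l",l[h].min(),l[h].max())
  for n,z in dict(tost_latch=55,tost_handle=22).items():
    for r in place_of(n,cam):
        p=pt(cam,r["pixel"],z)
        if p[1]<-100 and r["p"]>.2: print(" ",n,round(r["p"],2),p,"s",(p[:2]-O)@ax)
E
python3 chk.py
```

```text
side knob col z max/95% 135.78384284696364 132.4308406491419
 red px 0 
 handle top s -191.61861518805364 -97.58324697346684  l mean -2.806305629517329
 head top rear s [-80.7 -75.1 -73.6] l -51.41230238811621 45.65487523292065
  tost_latch 0.61 [ 495.2 -337.    55. ] s 14.898013036389832
  tost_handle 0.87 [ 471.5 -171.7   22. ] s -151.7605429245421
top knob col z max/95% 138.5902123373534 136.92897884186402
 red px 0 
 handle top s -183.4584178867908 -96.01832235229915  l mean 0.48905326595789783
 head top rear s [-72.7 -70.7 -69.7] l -48.69802101497612 48.57883446927674
  tost_latch 0.57 [ 487.7 -347.4   55. ] s 24.66557990766125
  tost_handle 0.66 [ 474.  -194.1   22. ] s -129.230248909037
```

```bash
python3 -c "
from cell import workorder; print(workorder.finish_job())"
```

```text
the job is handed in; nothing more can be done
None
```

The job is handed in at about 23 s on the robot's clock: the tostonera is fully home and flat in the dock, with the knob pushed all the way down and no red band showing. The pan, pot and canister were not touched.

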